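Lay the control unit on the test jig

TASK

Two control units stand on edge on the plywood test jig. Push over the one with cooling ribs so that it lies flat on the board with its ribs up and its connector edge towards the contact bar, and push it along until that edge sits square and flush against the bar. Only push it with the fingers, never lift it, leave the smooth unit standing and everything else where it is.

Things in the scene. Friction and masses are not known exactly. Their poses are not given: they have to be found in the camera images.
- ribbed_unit: aluminium control unit, box 34 thick (x, ribs included), 110 wide (y), 104 tall (z), 0.25 to 0.5 kg, standing on edge on the jig board. Origin: centre of its underside as it stands, where z points up. x points from its ribbed face (9 cooling ribs) to its smooth back, and towards the contact bar within 5 degrees. Its top as it stands is the connector edge. It falls once leaned 18 degrees
- unit_middle (a point): centre of the ribbed unit's box, 52 above its underside
- unit_connector_edge (a point): centre of the ribbed unit's connector edge (a black connector strip), 104 along z from the underside
- plain_unit: a second control unit standing on the same board in the other lane: same height and width, 30 thick, smooth on both sides, no ribs. Origin at the centre of its underside, axes as for the ribbed one
- jig: test jig fixed to the bench: plywood board 300 (x) x 310 (y) x 12 thick, origin at the centre of its underside. x points to the contact bar, to the robot's left within 16 degrees. The bar is aluminium, 290 long across the board, 16 thick, 24 above the board, its face 115 along x from the origin. The units stand 85 either side of the middle line, either one on either side
- stop_face (a point): middle of the contact bar's face that looks along -x of the jig, halfway up the bar (12 above the board)
- relay: black relay cube, 26 x 26 x 26, loose on the jig board between the two units' lanes; origin under its centre
- spray_can: standing spray can, 52 across, 170 tall, left of the jig; origin under its centre
- tape: roll of black tape lying flat, 72 across, 19 high, left of the jig; origin under its centre
- screw_jar: jar, 60 across, 70 tall, left of the jig; origin under its centre
- multimeter: hand multimeter lying flat, 150 x 75 x 40, right of the jig; origin under its centre
- spanner: steel spanner lying flat, about 182 long, 26 wide at its ends, 7 high, right of the jig; origin under its centre
Things that resemble listed ones, but are neither listed nor needed, are in the scene too. What is shaped like the plain_unit but blue is not meant.

How it is judged:
At the end, for the whole second after the job is handed in: The ribbed unit lies flat on the board, ribs up (within 0.1 rad), at rest, its connector edge within 5 mm of the contact bar and square to it within 0.05 rad; the smooth unit still stands and it and every other loose thing is within 20 mm of its start (angle between ribbed_unit's own x axis and vertical above 3.04 rad and x of unit_connector_edge in the frame of jig between 0.11 and 0.119 m and angle between the z axis of ribbed_unit and the x axis of jig, either way round below 0.05 rad and z of unit_middle in the frame of jig between 0.024 and 0.034 m and linear speed of ribbed_unit below 0.01 m/s and angle between plain_unit's own z axis and vertical below 0.06 rad and distance of each of plain_unit, relay, spray_can, tape, screw_jar, multimeter, spanner from where it was at the start of the episode below 0.02 m); the robot touches nothing.
It fails at once if the ribbed unit is lifted off the jig board (z of unit_middle in the frame of jig above 0.076 m or (angle between ribbed_unit's own x axis and vertical above 3 rad and z of unit_middle in the frame of jig above 0.046 m)).
It fails at once if the plain unit is knocked over or shoved (more than 20 mm) (angle between plain_unit's own z axis and vertical above 0.3 rad or distance of plain_unit from where it was at the start of the episode above 0.02 m).
It fails at once if another loose thing is shoved by more than 20 mm (distance of any of relay, spray_can, tape, screw_jar, multimeter, spanner from where it was at the start of the episode above 0.02 m).
It also fails if it takes over 40 s, if anything falls off the work surface, if the arm or the gripper's body presses on something with over 40 N, if the wrist force passes 120 N, or if a joint passes its speed limit or range.

ROBOT

A 7-joint arm with a two-finger parallel gripper is mounted at the origin on the work surface. World frame = base frame: x ahead of the robot, y to its left, z up, the work surface at z = 0. Lengths are in m, angles in rad, forces in N, time in s.
With the tool pointing down it reaches from about 0.35 to 0.9 m from the base axis. Payload 19.9 kg.
Tool frame: the origin (TCP) lies between the finger pads; the fingertips stand 14 mm ahead of it and the grasp point (between the pads) lies 5 mm behind it; z points along the fingers, y is the line along which they close (so a half turn about z gives the same grasp; the last joint's range is limited). The gripper opens to 94 mm and grips with 3 to 60 N. Pads are 16 mm wide; open, the fingers measure 119 mm over their backs; the gripper's body (75 mm by 177 mm) begins 78 mm behind the grasp point.
Start: joints at [-1.268, 0.417, -0.01, 1.614, 0.005, 1.111, -0.053], TCP at [0.211, 0.588, 0.219] pointing down, gripper open.
Joint ranges: [-2.81, 2.81], [-0.39, 2.02], [-1.27, 1.25], [0.06, 2.57], [-1.19, 4.33], [0.19, 2], [-2.82, 2.82]. Speed limits (rad/s): [1.89, 1.89, 2.39, 2.39, 3.01, 3.01, 3.01].

INTERFACE

Orientations are given as a unit quaternion [x, y, z, w].
In Python, from bench import telemetry, get_image, env gives the robot as it stands.
- The arm moves only by the tool send_rows, never from a script. Its argument "targets" is one flat list of numbers, 7 for each row, row after row: the shift along the tool's x, y, z in mm, then the turn, a rotation vector about the tool's x, y, z in rad, then the closure, from -1 (fully open) to 1 (shut), so that 0 is half open. A call has 1 to 10 rows; each row is the pose to reach, as a shift and turn from the pose commanded when the call began, along the tool's axes at that moment; what a row does not reach only later rows make up. A row lasts 1/12 s, in which the tool goes at most 41.7 mm and 7.16 degrees, less where a joint would pass 70% of its speed; a pose out of reach is approached as far as the arm can. A call with a gripper value outside its range is refused whole. The fingers move at their own pace and stop on an object; the grip force is fixed at half the most. Time passes only in rows, so rows that repeat a pose let the fingers close. It gives the time, the measured TCP pose, the force, the opening and the grip force at its end, in the units of the state.
- telemetry.state(): the state, without advancing time (a new reading comes with each control period).
- get_image(name): name is "scene" or "side" or "wrist"; returns a dict with "img" (480x640x3 uint8, red, green, blue), "z_map" (480x640 float32, m along the optical axis (not along the pixel's ray), 0 where there is no reading), "fx", "fy", "cx", "cy" (pixels), "dist_coeffs" ([k1, k2, p1, p2, k3] as OpenCV has them; the pictures are not rectified), "T" (4x4, takes a point from camera to world coordinates); the wrist camera has in their place "mount" (4x4, takes a point from camera to tool coordinates, whose origin is the TCP and whose axes are the flange's). Camera axes: x right, y down, z forward; pixel columns grow to the right and rows downward; lengths in m; the calibration is good to about 2 mm. A picture is of the moment at which its call begins: read the wrist's pose just before it.
- env.hand_in(): hands the job in; it is judged then, once.
The state is a dict: "time_s": time; "qpos": joint angles; "joint_velocities": joint speeds; "joint_efforts": joint torques, N m; "ee_pos": TCP position; "eef_rot": TCP orientation; "wrist_force": force on the tool from outside, world axes, zero at the start; "torque": the same for the moment, N m; "opening": opening from 0.0 (shut) to 1.0 (fully open); "finger_force": force on a finger pad.
Only numpy, scipy, OpenCV 4.12 (cv2) and the standard library are available. Lean on these libraries where they do the work, as an engineer would, in place of code of your own. Each camera call takes 0.05 s, during which the arm holds its last target. There are 200 camera calls.

## Working session

There is one attempt and no reset: what is moved stays moved. The work goes in short steps, Python scripts to look and compute and a tool call to move; the robot and the scene stay as the last step left them, time stands still between calls to the robot, and variables do not carry over. Pictures are saved under pics/ and viewed, at most 10 in all, crops included, and the job is handed in when it is done.

Besides the shell and the picture viewer there is one more tool, called as name(argument=value, ...) on one line, values as JSON. send_rows: Moves the arm, as the interface text tells. Its arguments: {"type":"object","properties":{"targets":{"type":"array"}},"required":["targets"]}

```bash
mkdir -p pics
cat > h.py <<'E'
import numpy as np, cv2
from bench import telemetry, get_image, env
def snap(n,f):
    d=get_image(n); cv2.imwrite(f'pics/{f}.png',d['img'][:,:,::-1]); np.savez(f'pics/{f}.npz',**{k:np.array(v) for k,v in d.items()}); return d
def cloud(d):
    K=np.array([[d['fx'],0,d['cx']],[0,d['fy'],d['cy']],[0,0,1.]])
    v,u=np.mgrid[0:480,0:640]
    p=cv2.undistortPoints(np.stack([u,v],-1).reshape(-1,1,2).astype(float),K,np.array(d['dist_coeffs'])).reshape(480,640,2)
    z=d['z_map']; P=np.dstack([p[...,0]*z,p[...,1]*z,z])
    T=np.array(d['T']); P=P@T[:3,:3].T+T[:3,3]; P[z==0]=np.nan; return P
E
python3 - <<'E'
from h import *
a=snap('scene','a');b=snap('side','b');print(a['T'],b['T']);print(telemetry.state())
E
```

```text
[[ 0.57222328  0.47103115 -0.67133462  1.32098399]
 [ 0.8199364  -0.31235388  0.47972841 -0.5750337 ]
 [ 0.01627305 -0.82496346 -0.56495175  0.79001247]
 [ 0.          0.          0.          1.        ]] [[-0.98958457 -0.09965891  0.1038772   0.39687353]
 [-0.14386337  0.71008031 -0.6892672   0.67509892]
 [-0.00506953 -0.69703232 -0.71702179  0.80184814]
 [ 0.          0.          0.          1.        ]]
{'time_s': 0.1, 'qpos': array([-1.26751204,  0.41792104, -0.01032607,  1.61408578,  0.0047359 ,
        1.11067834, -0.05299468]), 'joint_velocities': array([-0.00035941, -0.0007994 ,  0.00124272, -0.00055776,  0.00052178,
       -0.00106927, -0.00025155]), 'joint_efforts': array([ 1.00163339e-03, -8.52574468e+01,  6.39324244e-01, -4.26695323e+01,
       -4.90209041e-02,  1.63045828e-02,  8.05161591e-06]), 'ee_pos': array([0.21114793, 0.58792816, 0.21889537]), 'eef_rot': array([ 1.71514748e-01,  9.85181407e-01, -5.33371971e-04, -3.86842323e-05]), 'wrist_force': array([-0.36747667,  0.5824194 , -0.08424431]), 'torque': array([ 0.00299898, -0.03872569,  0.00805148]), 'finger_force': 0.0, 'opening': 0.9978566367864155}
```

View pics/a.png

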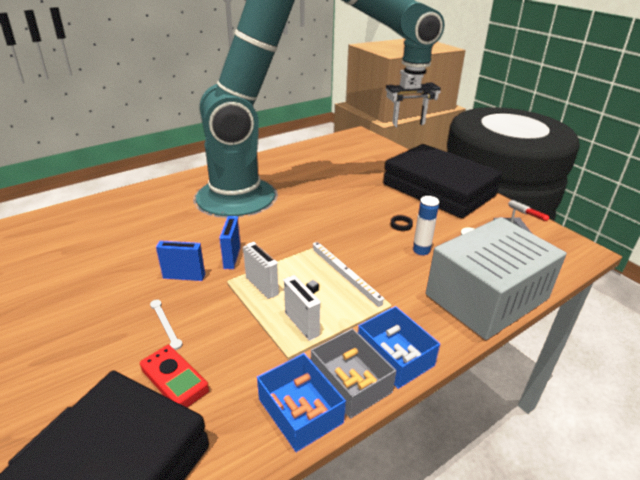

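View pics/b.png

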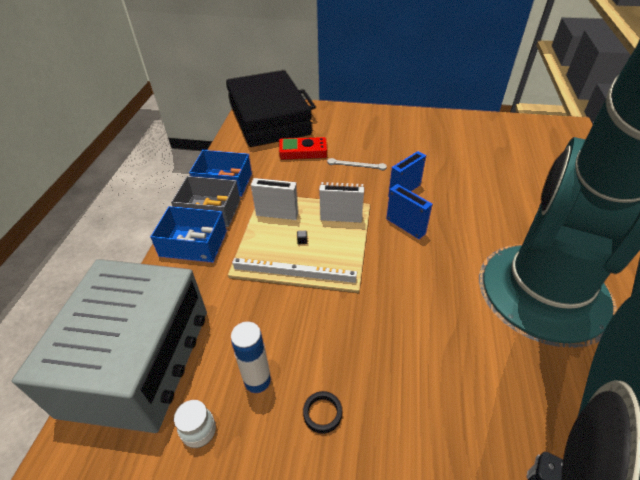

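Scene view: the ribbed unit is at (261,268), nearer the robot. The plain unit is at (302,305), the relay at (313,287) and the bar runs from (316,245) to (380,300). The side view confirms ribs at (341,186), with the smooth back facing the bar.

Run:
```python
from h import *
L=lambda f:dict(np.load(f'pics/{f}.npz'))
a,b=L('a'),L('b');A,B=cloud(a),cloud(b)
def rect(P,n):
    r=cv2.minAreaRect(P[:,:2].astype(np.float32)*1000); print(n,len(P),np.round(r[0],1),np.round(r[1],1),round(r[2],2),'z',np.round(np.percentile(P[:,2],[5,50,95]),4))
for nm,C,(u,v) in [('side board',B,(320,240)),('side ribtop',B,(341,188)),('side plaintop',B,(275,184)),('relay',B,(302,234)),('side bar',B,(294,264)),('scene ribtop',A,(262,256)),('blue',B,(408,190)),('blue2',B,(408,160))]: print(nm,np.round(C[v,u],4))
for n,C,d in [('scene',A,a),('side',B,b)]:
    im=cv2.cvtColor(d['img'],cv2.COLOR_RGB2HSV)
    x,y,z=C[...,0],C[...,1],C[...,2]
    reg=(x>.3)&(x<.85)&(y>-.25)&(y<.25)
    blue=(im[...,0]>100)&(im[...,0]<130)&(im[...,1]>130)
    m=reg&(z>.006)&(z<.018)&(im[...,0]>15)&(im[...,0]<35); rect(C[m],n+' board')
    top=(reg&(z>.108)&(z<.125)&~blue).astype(np.uint8)
    k,l,s,_=cv2.connectedComponentsWithStats(top)
    for i in range(1,k):
        if s[i,4]>40: rect(C[l==i],n+' top')
    top=(reg&(z>.1)&blue).astype(np.uint8)
    k,l,s,_=cv2.connectedComponentsWithStats(top)
    for i in range(1,k):
        if s[i,4]>40: rect(C[l==i],n+' bluetop')
    m=(reg&(z>.032)&(z<.041)).astype(np.uint8)
    k,l,s,_=cv2.connectedComponentsWithStats(m)
    for i in range(1,k):
        if s[i,4]>40: rect(C[l==i],n+' z36')
im=np.hstack([cv2.resize(b['img'][160:300,220:440],None,fx=3,fy=3)]);cv2.imwrite('pics/c.png',im[:,:,::-1])
```

```text
side board [ 0.5305 -0.0737  0.0116]
side ribtop [ 0.4893 -0.1576  0.1165]
side plaintop [ 0.655  -0.152   0.1151]
relay [ 0.5731 -0.0619  0.0389]
side bar [0.5734 0.0364 0.0386]
scene ribtop [ 0.5063 -0.1646  0.1189]
blue [ 0.3243 -0.1887  0.1033]
blue2 [ 0.3265 -0.3175  0.1021]
scene board 6642 [630.4 -28.2] [406.7 426.3] 89.8 z [0.0092 0.0121 0.0148]
scene top 412 [ 492.3 -163.4] [112.2  34.5] 3.1 z [0.109  0.1154 0.1185]
scene top 213 [796.5 171.5] [ 10.  106.4] 88.26 z [0.1086 0.1167 0.124 ]
scene top 525 [ 661.1 -154.4] [ 32.3 111.6] 88.35 z [0.11   0.1161 0.1187]
scene bluetop 151 [ 331.6 -171.9] [29.3 89.9] 53.45 z [0.1007 0.1043 0.1072]
scene z36 490 [575.7  40.4] [ 19.2 289.7] 89.88 z [0.0331 0.0363 0.0391]
scene z36 76 [576.7 -66.8] [26.8 27. ] 8.76 z [0.0334 0.0373 0.0404]
scene z36 100 [798.4 171.6] [  6.4 102.5] 89.11 z [0.0327 0.0363 0.0405]
scene z36 93 [ 665.8 -165.6] [110.5  27.6] 13.04 z [0.0326 0.0364 0.0402]
scene z36 132 [795.9  -2.3] [104.9  52.7] 51.19 z [0.0325 0.0372 0.0404]
scene z36 153 [ 795.4 -131. ] [109.4  54.4] 53.67 z [0.0326 0.0363 0.0406]
scene z36
[... 370 characters left out ...]
[ 326.9 -173.8] [31.7 88.9] 51.97 z [0.1006 0.1032 0.1056]
side z36 42 [ 825.6 -206.7] [ 6.5 47.4] 89.92 z [0.0328 0.0375 0.0405]
side z36 54 [ 781.2 -151.6] [104.8   8.2] 86.69 z [0.0325 0.0366 0.0405]
side z36 105 [ 657.8 -139.3] [110.9  19.2] 7.91 z [0.0325 0.0363 0.0403]
side z36 81 [ 335.  -161.9] [ 5.9 85.2] 53.41 z [0.0325 0.0366 0.0407]
side z36 104 [ 487.2 -149.3] [109.2   6.8] 3.62 z [0.0329 0.0368 0.0405]
side z36 46 [824.4 -82.2] [ 5.8 47.5] 89.88 z [0.0329 0.0363 0.0402]
side z36 123 [790.7 -12.7] [124.7  57.6] 57.25 z [0.0324 0.0363 0.0405]
side z36 83 [573.8 -64.1] [25.  26.1] 10.57 z [0.0333 0.0376 0.0404]
side z36 761 [573.7  41.2] [291.1  19.9] 0.12 z [0.0329 0.0358 0.0386]
```

View pics/c.png

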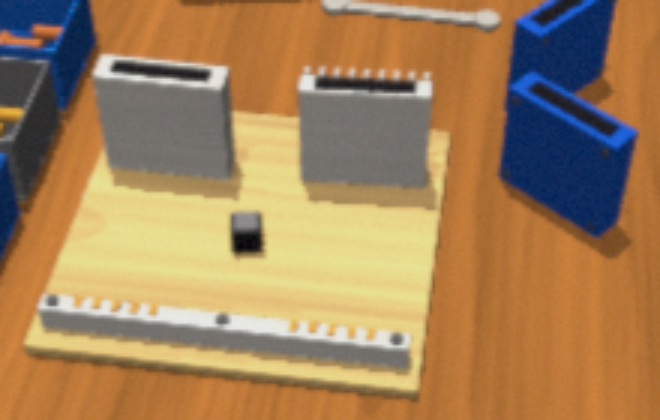

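```bash
cat >> h.py <<'E'
from scipy.spatial.transform import Rotation as R
def goto(p,yaw,s=None):
    "yaw = world angle deg of tool y, tool straight down; prints shift mm and rotvec in tool axes"
    s=s or telemetry.state(); r=R.from_quat(s['eef_rot'])
    a=np.radians(yaw); y=np.array([np.cos(a),np.sin(a),0]); z=np.array([0,0,-1.]); g=R.from_matrix(np.stack([np.cross(y,z),y,z],1))
    print(s['time_s'],s['ee_pos'],s['wrist_force'],s['opening'],'shift',np.round(r.inv().apply(np.array(p)-s['ee_pos'])*1000,1),'rot',np.round((r.inv()*g).as_rotvec(),3))
E
python3 -c "
from h import *
goto([.49,-.205,.279],3.4)"
```

```text
0.1 [0.21114793 0.58792816 0.21889537] [-0.36747667  0.5824194  -0.08424431] 0.9978566367864155 shift [-530.4 -652.1  -59.4] rot [-1.000e-03  1.000e-03  1.167e+00]
```

send_rows(targets=[0, 0, -60, 0, 0, 0, 0, -30, -37, -60, 0, 0, 0, 0, -275, -335, -60, 0, 0, 0.55, 0, -275, -335, -60, 0, 0, 0.55, 0, -275, -335, -60, 0, 0, 0.55, 0, -275, -335, -60, 0, 0, 0.55, 0, -275, -335, -60, 0, 0, 0.55, 0, -275, -335, -60, 0, 0, 0.55, 0, -275, -335, -60, 0, 0, 0.55, 0, -275, -335, -60, 0, 0, 0.55, 0])

```text
time_s: 0.93
ee_pos: [0.3363, 0.2356, 0.2789]
eef_rot: [0.433, 0.902, 0.0, -0.0]
wrist_force: [1.8, 0.7, 0.4]
opening: 0.5
finger_force: 0.0
```

```bash
python3 -c "
from h import *
goto([.49,-.205,.279],3.4)"
```

```text
0.9333 [0.33625301 0.23558867 0.27887242] [1.83430452 0.73582365 0.40694628] 0.4996914086106191 shift [-4.399e+02 -1.558e+02 -3.000e-01] rot [-0.    -0.     0.617]
```

send_rows(targets=[-400, -150, 0, 0, 0, 0.6, 0, -400, -150, 0, 0, 0, 0.6, 0, -400, -150, 0, 0, 0, 0.6, 0, -400, -150, 0, 0, 0, 0.6, 0, -400, -150, 0, 0, 0, 0.6, 0, -400, -150, 0, 0, 0, 0.6, 0, -400, -150, 0, 0, 0, 0.6, 0, -400, -150, 0, 0, 0, 0.6, 0, -400, -150, 0, 0, 0, 0.6, 0, -400, -150, 0, 0, 0, 0.6, 0])

```text
time_s: 1.77
ee_pos: [0.4663, -0.1602, 0.2792]
eef_rot: [0.68, 0.734, 0.0, 0.0]
wrist_force: [1.4, 1.1, 1.4]
opening: 0.498
finger_force: 0.0
```

```bash
python3 -c "
from h import *
goto([.49,-.205,.279],3.4)"
```

```text
1.7667 [ 0.46634226 -0.16024111  0.27919205] [1.36936906 1.10979514 1.36043792] 0.4979387235888413 shift [-46.4  20.2   0.2] rot [0.001 0.    0.017]
```

Now finish the approach and settle, then descend.

send_rows(targets=[-46, 20, 0, 0, 0, 0.017, 0, -46, 20, 0, 0, 0, 0.017, 0, -46, 20, 0, 0, 0, 0.017, 0, -46, 20, 0, 0, 0, 0.017, 0])

```text
time_s: 2.1
ee_pos: [0.4892, -0.2026, 0.2784]
eef_rot: [0.686, 0.727, -0.001, -0.0]
wrist_force: [0.3, 0.5, -0.3]
opening: 0.499
finger_force: 0.0
```

```bash
python3 -c "
from h import *
goto([.49,-.205,.118],3.4)"
```

```text
2.1 [ 0.48924151 -0.20255362  0.27841085] [ 0.26177961  0.46568476 -0.25274941] 0.4994492850366844 shift [ -2.4   0.9 160.4] rot [-0.001  0.    -0.001]
```

send_rows(targets=[-3, 1, 40, 0, 0, 0, 0, -3, 1, 80, 0, 0, 0, 0, -3, 1, 120, 0, 0, 0, 0, -3, 1, 150, 0, 0, 0, 0, -3, 1, 166, 0, 0, 0, 0, -3, 1, 166, 0, 0, 0, 0, -3, 1, 166, 0, 0, 0, 0])

```text
time_s: 2.68
ee_pos: [0.4907, -0.2043, 0.1134]
eef_rot: [0.685, 0.728, 0.0, -0.0]
wrist_force: [0.9, 0.2, 1.2]
opening: 0.5
finger_force: 0.0
```

```bash
python3 -c "
from h import *
goto([.49,-.189,.112],3.4)
snap('side','d')"
```

```text
2.6833 [ 0.49065135 -0.20433436  0.11336763] [0.91528894 0.16494248 1.21464812] 0.5003547392004402 shift [15.3  0.3  1.4] rot [-0.001 -0.001  0.001]
```

View pics/d.png

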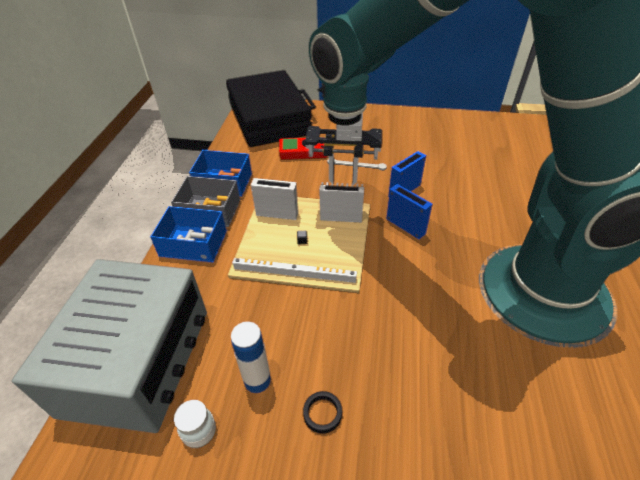

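Fingers are centred behind the ribbed unit, at about (341,172). Next is a gentle push along tool +x, which is world +y.

send_rows(targets=[5, 0, 1, 0, 0, 0, 0, 9, 0, 1, 0, 0, 0, 0, 12, 0, 1, 0, 0, 0, 0, 15, 0, 1, 0, 0, 0, 0, 18, 0, 1, 0, 0, 0, 0, 21, 0, 1, 0, 0, 0, 0, 24, 0, 1, 0, 0, 0, 0, 27, 0, 1, 0, 0, 0, 0, 30, 0, 1, 0, 0, 0, 0, 30, 0, 1, 0, 0, 0, 0])

```text
time_s: 3.57
ee_pos: [0.489, -0.1749, 0.1119]
eef_rot: [0.686, 0.728, -0.0, -0.0]
wrist_force: [0.4, -1.6, 0.4]
opening: 0.501
finger_force: 0.2
```

```bash
python3 -c "
from h import *
goto([.49,-.189,.112],3.4)
d=snap('side','e');C=cloud(d)[160:240,300:380].reshape(-1,3)
for z0 in (.03,.05,.07,.09):
  m=(abs(C[:,2]-z0)<.01)&(abs(C[:,0]-.49)<.05)&(C[:,1]>-.2); print(z0,m.sum(),np.median(C[m],0))"
```

```text
3.5667 [ 0.48899598 -0.17490109  0.11185854] [ 0.35903795 -1.60561524  0.37360729] 0.5006131257539808 shift [-14.1   0.2  -0.1] rot [-0. -0.  0.]
0.03 173 [ 0.48885656 -0.14481968  0.0300176 ]
0.05 184 [ 0.49118865 -0.14101189  0.04995324]
0.07 194 [ 0.48867299 -0.13676479  0.07026903]
0.09 208 [ 0.49075603 -0.13256188  0.0898381 ]
```

It is tilting about 12° with no slip. I'll keep going until it falls.

send_rows(targets=[3, 0, 0, 0, 0, 0, 0, 6, 0, 0, 0, 0, 0, 0, 9, 0, 0, 0, 0, 0, 0, 12, 0, 0, 0, 0, 0, 0, 14, 0, 0, 0, 0, 0, 0, 16, 0, 0, 0, 0, 0, 0, 18, 0, 0, 0, 0, 0, 0, 18, 0, 0, 0, 0, 0, 0, 18, 0, 0, 0, 0, 0, 0, 18, 0, 0, 0, 0, 0, 0])

```text
time_s: 4.45
ee_pos: [0.488, -0.1577, 0.112]
eef_rot: [0.686, 0.728, -0.0, 0.0]
wrist_force: [1.0, -0.0, 0.1]
opening: 0.501
finger_force: 0.0
```

```bash
python3 -c "
from h import *
goto([.49,-.189,.112],3.4)
d=snap('side','f');cv2.imwrite('pics/f.png',cv2.resize(d['img'][120:300,220:440],None,fx=3,fy=3)[:,:,::-1])"
```

```text
4.45 [ 0.48798863 -0.15772467  0.11198596] [ 0.95123449 -0.01005685  0.07651968] 0.5014024036684419 shift [-31.3   0.2  -0. ] rot [ 0.  0. -0.]
```

View pics/f.png

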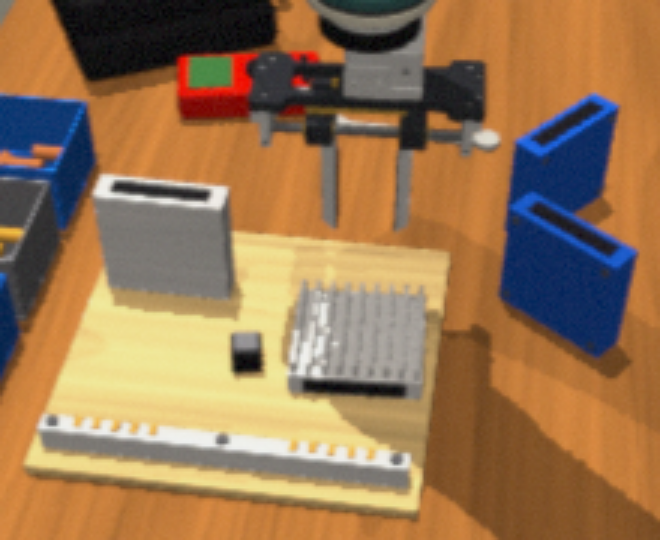

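The unit lies flat with its ribs up, at about (358,335) in the crop, and the relay and plain unit are untouched. I'll measure it, retreat and go down behind it.

```bash
python3 -c "
from h import *
for n in ('side','scene'):
  d=snap(n,'g'+n);C=cloud(d).reshape(-1,3)
  m=(C[:,2]>.038)&(C[:,2]<.052)&(C[:,0]>.41)&(C[:,0]<.557)&(C[:,1]<.02)&(C[:,1]>-.17)
  print(n,cv2.minAreaRect(C[m][:,:2].astype(np.float32)*1000),np.percentile(C[m],[1,99],axis=0))
  m=(C[:,2]>.018)&(C[:,2]<.03)&(C[:,0]>.45)&(C[:,0]<.53)&(C[:,1]<.02)&(C[:,1]>-.2)
  print(np.percentile(C[m],[5,50,95],axis=0), np.polyfit(C[m][:,0],C[m][:,1],1))
"
```

```text
side ((483.74395751953125, -92.11050415039062), (103.89588928222656, 105.39071655273438), 3.2002458572387695) [[ 0.43103477 -0.14277421  0.03842111]
 [ 0.53613791 -0.03948269  0.04848204]]
[[ 0.45381077 -0.04336144  0.01843439]
 [ 0.49160984 -0.03921818  0.02426245]
 [ 0.52722785 -0.03630597  0.02959668]] [ 0.04565479 -0.06309189]
scene ((485.9595947265625, -90.50138854980469), (108.130615234375, 101.35303497314453), 4.519715785980225) [[ 0.43269962 -0.14029212  0.03826323]
 [ 0.53891242 -0.0413554   0.04927883]]
[[ 0.45255114 -0.14355123  0.0185863 ]
 [ 0.4908379  -0.14028143  0.02430681]
 [ 0.52920313 -0.13816663  0.02898381]] [ 0.05817107 -0.16909044]
```

send_rows(targets=[-10, 0, 0, 0, 0, 0, 0, -20, 0, 0, 0, 0, 0, 0, -28, 0, 20, 0, 0, 0, 0, -28, 0, 40, 0, 0, 0, 0, -28, 0, 40, 0, 0, 0, 0])

```text
time_s: 5.02
ee_pos: [0.4881, -0.1866, 0.0694]
eef_rot: [0.686, 0.727, -0.001, -0.001]
wrist_force: [-0.8, -0.0, -0.8]
opening: 0.503
finger_force: 0.0
```

send_rows(targets=[0, -3, 15, 0, 0, 0.06, 0, 0, -3, 30, 0, 0, 0.06, 0, 0, -3, 35, 0, 0, 0.06, 0, 0, -3, 35, 0, 0, 0.06, 0])

```text
time_s: 5.35
ee_pos: [0.4862, -0.1862, 0.0367]
eef_rot: [0.707, 0.707, -0.0, -0.0]
wrist_force: [0.2, 0.3, 0.4]
opening: 0.498
finger_force: 0.0
```

```bash
python3 -c "
from h import *
goto([.485,-.08,.034],0)"
```

```text
5.35 [ 0.48624737 -0.18616346  0.03674218] [0.2085905  0.33765231 0.44981659] 0.49845409207671115 shift [106.2  -1.3   2.7] rot [-0.001 -0.    -0.001]
```

send_rows(targets=[20, -1, 2, 0, 0, 0, 0, 30, -1, 2, 0, 0, 0, 0, 37, -1, 2, 0, 0, 0, 0, 44, -1, 2, 0, 0, 0, 0, 51, -1, 2, 0, 0, 0, 0, 58, -1, 2, 0, 0, 0, 0, 65, -1, 2, 0, 0, 0, 0, 72, -1, 2, 0, 0, 0, 0, 79, -1, 2, 0, 0, 0, 0, 86, -1, 2, 0, 0, 0, 0])

```text
time_s: 6.18
ee_pos: [0.4857, -0.0992, 0.035]
eef_rot: [0.707, 0.707, -0.0, 0.0]
wrist_force: [0.0, -3.2, 3.3]
opening: 0.499
finger_force: 1.9
```

```bash
cat > m.py <<'E'
from h import *
goto([.485,-.08,.034],0)
n=np.random.randint(1e6)
for k in ('side','scene'):
  C=cloud(get_image(k)).reshape(-1,3)
  m=(C[:,2]>.042)&(C[:,2]<.052)&(C[:,0]>.41)&(C[:,0]<.557)&(C[:,1]<.06)&(C[:,1]>-.14)
  Q=C[m];print(k,cv2.minAreaRect(Q[:,:2].astype(np.float32)*1000),np.percentile(Q[:,:2],[1,99],axis=0).round(4).tolist())
E
python3 m.py
```

```text
6.1833 [ 0.48572775 -0.0991956   0.03499299] [ 0.03223209 -3.20397637  3.33632834] 0.49889133777198913 shift [19.2 -0.7  1. ] rot [ 0.     0.    -0.001]
side ((487.20458984375, -45.90958786010742), (104.61239624023438, 119.82579803466797), 0.2684764862060547) [[0.4352, -0.0929], [0.5386, 0.013]]
scene ((497.433837890625, -35.953468322753906), (141.76541137695312, 91.42166900634766), 87.25806427001953) [[0.4538, -0.1054], [0.5416, 0.0139]]
```

send_rows(targets=[3, 0, 0, 0, 0, 0, 0, 6, 0, 0, 0, 0, 0, 0, 9, 0, 0, 0, 0, 0, 0, 12, 0, 0, 0, 0, 0, 0, 14, 0, 0, 0, 0, 0, 0, 16, 0, 0, 0, 0, 0, 0, 17, 0, 0, 0, 0, 0, 0, 18, 0, 0, 0, 0, 0, 0])

```text
time_s: 6.95
ee_pos: [0.4857, -0.0817, 0.0349]
eef_rot: [0.707, 0.707, -0.0, 0.0]
wrist_force: [-0.7, -2.0, -1.7]
opening: 0.496
finger_force: 0.8
```

send_rows(targets=[1, 0, 0, 0, 0, 0, 0, 2, 0, 0, 0, 0, 0, 0, 3, 0, 0, 0, 0, 0, 0])

```text
time_s: 7.2
ee_pos: [0.4855, -0.08, 0.035]
eef_rot: [0.708, 0.706, -0.001, 0.001]
wrist_force: [-2.0, -14.0, -0.2]
opening: 0.499
finger_force: 7.1
```

Force rose to 14 N, so it is in contact with the bar. I'll press lightly a little more to square it, then check.

send_rows(targets=[0.5, 0, 0, 0, 0, 0, 0, 1, 0, 0, 0, 0, 0, 0, 1, 0, 0, 0, 0, 0, 0, 1, 0, 0, 0, 0, 0, 0])

```text
time_s: 7.53
ee_pos: [0.4854, -0.08, 0.035]
eef_rot: [0.708, 0.706, -0.001, 0.001]
wrist_force: [-2.1, -14.5, -0.7]
opening: 0.5
finger_force: 7.3
```

send_rows(targets=[-3, 0, 0, 0, 0, 0, 0, -15, 0, 0, 0, 0, 0, 0, -35, 0, 0, 0, 0, 0, 0, -45, 0, -20, 0, 0, 0, 0, -45, 0, -60, 0, 0, 0, 0, -45, 0, -100, 0, 0, 0, 0, -60, 0, -140, 0, 0, 0, 0, -90, 0, -160, 0, 0, 0, 0, -120, 0, -160, 0, 0, 0, 0, -120, 0, -160, 0, 0, 0, 0])

```text
time_s: 8.37
ee_pos: [0.4856, -0.2026, 0.1969]
eef_rot: [0.709, 0.705, 0.001, 0.002]
wrist_force: [-1.3, 0.3, -0.6]
opening: 0.499
finger_force: 0.0
```

```bash
python3 m.py; python3 -c "
from h import *
d=snap('side','k');C=cloud(d)
cv2.imwrite('pics/k.png',cv2.resize(d['img'][140:300,220:440],None,fx=3.6,fy=3.6,interpolation=cv2.INTER_CUBIC)[:,:,::-1])
x,y,z=C[...,0],C[...,1],C[...,2]
for n,m in [('plain',(z>.108)&(z<.125)&(x>.59)&(x<.73)&(y<-.1)&(y>-.2)),('relay',(z>.032)&(z<.041)&(x>.553)&(x<.595)&(y<-.02)&(y>-.1))]: print(n,cv2.minAreaRect(C[m][:,:2].astype(np.float32)*1000))
C=cloud(get_image('scene')).reshape(-1,3)
m=(C[:,2]>.018)&(C[:,2]<.03)&(C[:,0]>.44)&(C[:,0]<.53)&(C[:,1]<.02)&(C[:,1]>-.2)
print(np.median(C[m],0), np.polyfit(C[m][:,0],C[m][:,1],1))"
```

```text
8.3667 [ 0.48558821 -0.20261978  0.19691025] [-1.3342445   0.27087254 -0.55233361] 0.49902504194403013 shift [122.9  -1.8 162.7] rot [ 0.004  0.002 -0.005]
side ((486.8360595703125, -18.762569427490234), (103.58967590332031, 104.17295837402344), 89.70933532714844) [[0.4351, -0.0677], [0.5384, 0.0315]]
scene ((487.9600830078125, -17.46463394165039), (113.25304412841797, 103.8003921508789), 0.10044976323843002) [[0.4361, -0.0678], [0.5417, 0.0313]]
plain ((658.9742431640625, -152.35882568359375), (34.301422119140625, 110.42508697509766), 87.80333709716797)
relay ((573.6727294921875, -63.71729278564453), (24.892202377319336, 26.487808227539062), 10.392459869384766)
[ 0.48858565 -0.06946369  0.02346091] [-0.01421612 -0.06381592]
```

View pics/k.png

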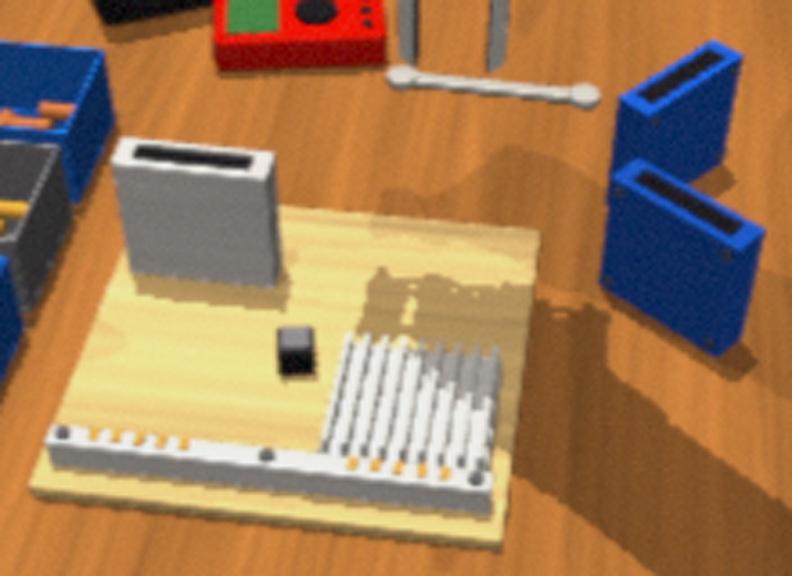

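The unit is flush and square against the bar, with its edge meeting it from (325,455) to (490,475). Its front is at y ≈ 0.032, its rear at -0.070 and its yaw is about 0. The relay and plain unit have not moved, and the arm is clear.

```bash
python3 -c "
from bench import env
print(env.hand_in())"
```

```text
the job is handed in; nothing more can be done
None
```

I pushed the ribbed unit over so it lies flat, ribs up, with its connector edge square and flush against the contact bar. The smooth unit and the relay have not moved, and the job is handed in; `hand_in` gave no verdict.

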